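# Sweep the slab offcuts into the scrap tray

## Task

Clear the slab board: with the fingertips, sweep the five dry clay offcuts along the board and over its open end into the shallow steel scrap tray, so that all five lie in the tray. The clay is brittle, so only push the pieces from the side: never pinch them, pick them up or press down on them. Leave the pinch pot and the wooden stamp standing where they are on the board, and do not disturb the white slip bottle beyond it.

Things in the scene. Friction and masses are not known exactly. Their poses are not given: they have to be found in the camera images.
- board: fixed plywood slab board, 280 mm (its x) by 340 mm (y), flat top 50 mm above the bench; origin on the bench under its centre, z up. A wooden strip 12 mm wide, 10 mm high runs along the whole near edge and far edge (x = -140 to -128 and 128 to 140 mm). The ends (y = -170 and 170 mm) have no strip: the tray stands against one, the tool case against the other
- tray: empty open scrap tray of bright sheet steel, fixed, 260 mm (x) by 130 mm (y), 44 mm high over its rolled rim, walls and floor 3 mm thick; parallel to the board and against its left or right end (2 mm gap), so its rim is 6 mm lower than the board's top; origin under its centre, z up
- toolcase: closed pine tool case, fixed, 260 mm (x) by 130 mm (y), 62 mm high, so 12 mm higher than the board's top; against the other end of the board; origin under its centre
- tile: a loose offcut of a dry, dark grey clay slab 12 mm thick, lying flat on the board at the start, any yaw; origin at its middle, 6 mm above its underside, z up; rectangular, 30 by 26 mm, 18 to 25 g
- strip: a loose offcut of a dry, dark grey clay slab 12 mm thick, lying flat on the board at the start, any yaw; origin at its middle, 6 mm above its underside, z up; long strip, 38 mm (its x) by 16 mm, 14 to 20 g
- plug: a loose offcut of a dry, dark grey clay slab 12 mm thick, lying flat on the board at the start, any yaw; origin at its middle, 6 mm above its underside, z up; round plug from a hole cutter, 28 mm across, 14 to 20 g
- corner: a loose offcut of a dry, dark grey clay slab 12 mm thick, lying flat on the board at the start, any yaw; origin at its middle, 6 mm above its underside, z up; L-shaped, 34 by 34 mm overall with legs 14 mm wide (one along its x, one along its y), 16 to 22 g
- chip: a loose offcut of a dry, dark grey clay slab 12 mm thick, lying flat on the board at the start, any yaw; origin at its middle, 6 mm above its underside, z up; the smallest, square, 22 by 22 mm, 11 to 16 g
- pot: small dark grey clay pinch pot, loose, 48 mm across and 36 mm high, open on top, standing on the board between the offcuts; origin under its centre
- stamp: turned wooden clay stamp, loose, upright like a chess pawn, 32 mm across its foot and 48 mm high, standing on the board between the offcuts; origin under its centre
- slipbottle: white plastic bottle with a black cap, loose, 52 mm across and 105 mm high, standing on the bench beyond the board; origin under its centre

How it is judged:
At the end, for the whole second after the job is handed in: The middles of all five offcuts are inside the tray's walls and below its rim (less than 42 mm above the tray's underside), at rest (under 20 mm/s); the pot, stamp and bottle stand within 15 mm of where they were and are tilted less than 0.35 rad (z of each of tile, strip, plug, corner, chip in the frame of tray below 0.042 m and linear speed of each of tile, strip, plug, corner, chip below 0.02 m/s and x of tile in the frame of tray between -0.127 and 0.127 m and y of tile in the frame of tray between -0.062 and 0.062 m and x of strip in the frame of tray between -0.127 and 0.127 m and y of strip in the frame of tray between -0.062 and 0.062 m and x of plug in the frame of tray between -0.127 and 0.127 m and y of plug in the frame of tray between -0.062 and 0.062 m and x of corner in the frame of tray between -0.127 and 0.127 m and y of corner in the frame of tray between -0.062 and 0.062 m and x of chip in the frame of tray between -0.127 and 0.127 m and y of chip in the frame of tray between -0.062 and 0.062 m and not (distance of pot from where it was at the start of the episode above 0.015 m or angle between pot's own z axis and vertical above 0.35 rad) and not (distance of stamp from where it was at the start of the episode above 0.015 m or angle between stamp's own z axis and vertical above 0.35 rad) and not (distance of slipbottle from where it was at the start of the episode above 0.015 m or angle between slipbottle's own z axis and vertical above 0.35 rad)); the robot touches nothing.
It fails at once if an offcut is lifted: its middle more than 28 mm above the board's top (6 mm when lying flat) (z of any of tile, strip, plug, corner, chip in the frame of board above 0.078 m).
It fails at once if an offcut is pinched or pressed: more than 25 N between it and the fingers (contact force between the fingers and tile above 25 N or contact force between the fingers and strip above 25 N or contact force between the fingers and plug above 25 N or contact force between the fingers and corner above 25 N or contact force between the fingers and chip above 25 N).
It fails at once if the pot, stamp or bottle is moved more than 15 mm or tilted more than 0.35 rad ((distance of pot from where it was at the start of the episode above 0.015 m or angle between pot's own z axis and vertical above 0.35 rad) or (distance of stamp from where it was at the start of the episode above 0.015 m or angle between stamp's own z axis and vertical above 0.35 rad) or (distance of slipbottle from where it was at the start of the episode above 0.015 m or angle between slipbottle's own z axis and vertical above 0.35 rad)).
It also fails if it takes over 72 s, if anything falls off the work surface, if the arm or the gripper's body presses on something with over 40 N, if the wrist force passes 120 N, or if a joint passes its speed limit or range.

## Robot

A 7-joint arm with a two-finger parallel gripper is mounted at the origin on the work surface. World frame = base frame: x ahead of the robot, y to its left, z up, the work surface at z = 0. Lengths are in m, angles in rad, forces in N, time in s.
With the tool pointing down it reaches from about 0.35 to 0.9 m from the base axis. Payload 8.1 kg.
Tool frame: the origin (TCP) lies on the centre line of the jaws, within the pads' length; the fingertips stand 11 mm ahead of it and the grasp point (between the pads) lies 8 mm behind it (arm.nose_length is the distance from the TCP to the fingertips, in m); z points along the fingers, y is the line along which they close (so a half turn about z gives the same grasp; the last joint's range is limited). The gripper opens to 92 mm and grips with 3 to 60 N. Pads are 19 mm wide; open, the fingers measure 130 mm over their backs; the gripper's body (75 mm by 190 mm) begins 47 mm behind the grasp point.
Start: joints at [1.067, 0.434, 0.025, 1.573, -0.012, 1.134, -0.075], TCP at [0.244, -0.575, 0.211] pointing down, gripper open.
Joint ranges: [-2.62, 2.62], [-0.44, 2.09], [-1.27, 1.32], [0.08, 2.57], [-1.32, 4.46], [0.12, 2], [-2.74, 2.74]. Speed limits (rad/s): [2.22, 2.22, 3.01, 3.01, 3.14, 3.14, 3.14].

## Interface

Orientations are given as a rotation vector (axis times angle).
In Python, from cell import arm gives the robot as it stands.
- The arm moves only by the tool jog_arm, never from a script. Its argument "moves" is a list of rows, each a list of 4 numbers: the shift along the tool's x, y, z in m, then the turn about the tool's z in rad. In form: [[tx, ty, tz, spin], ...]. A call has 1 to 20 rows; each row is the pose to reach, as a shift and turn from the pose commanded when the call began, along the tool's axes at that moment; what a row does not reach only later rows make up. A row lasts 1/8 s, in which the tool goes at most 62.5 mm and 10.7 degrees, less where a joint would pass 70% of its speed; a pose out of reach is approached as far as the arm can. A call with a gripper value outside its range is refused whole. "hand" is the finger opening in m, from 0 to 0.0918, set as the call begins (left out, the last holds). The fingers move at their own pace and stop on an object; "newtons" is the grip in N (left out, the last holds). Time passes only in rows, so rows that repeat a pose let the fingers close. It gives the time, the measured TCP pose, the force, the opening and the grip force at its end, in the units of the state.
- arm.observe(): the state, without advancing time (a new reading comes with each control period).
- arm.get_image(name): name is "scene" or "top"; returns a dict with "color" (480x640x3 uint8, red, green, blue), "z_map" (480x640 float32, m along the optical axis (not along the pixel's ray), 0 where there is no reading), "fx", "fy", "cx", "cy" (pixels), "rvec" (rotation vector, rad) and "tvec" (3), from world to camera coordinates, as OpenCV has them. Camera axes: x right, y down, z forward; pixel columns grow to the right and rows downward; lengths in m; the calibration is good to about 2 mm. A picture is of the moment at which its call begins.
- arm.sign_off(): hands the job in; it is judged then, once.
The state is a dict: "clock": time; "joints": joint angles; "dq": joint speeds; "joint_efforts": joint torques, N m; "position": TCP position; "ee_rot": TCP orientation; "force": force on the tool from outside, world axes, zero at the start; "ft_torque": the same for the moment, N m; "width": opening from 0.0 (shut) to 1.0 (fully open); "gripper_force": force on a finger pad.
Only numpy, scipy, OpenCV 4.12 (cv2) and the standard library are available. Lean on these libraries where they do the work, as an engineer would, in place of code of your own. Each camera call takes 0.05 s, during which the arm holds its last target. There are 200 camera calls.

## Working session

There is one attempt and no reset: what is moved stays moved. The work goes in short steps, Python scripts to look and compute and a tool call to move; the robot and the scene stay as the last step left them, time stands still between calls to the robot, and variables do not carry over. Pictures are saved under pics/ and viewed, at most 10 in all, crops included, and the job is handed in when it is done.

Besides the shell and the picture viewer there is one more tool, called in YAML: its name, and indented under it one key for each argument. jog_arm: Moves the arm, as the interface text tells. Its arguments: {"type":"object","properties":{"moves":{"type":"array"},"hand":{"type":"number"},"newtons":{"type":"number"}},"required":["moves"]}

```bash
mkdir -p pics; ls
cat > h.py <<'E'
import numpy as np, cv2
from cell import arm
def ray(im,uv,z):
    R=cv2.Rodrigues(np.array(im["rvec"],float))[0];t=np.array(im["tvec"],float).ravel()
    uv=np.atleast_2d(np.array(uv,float))
    d=np.c_[(uv[:,0]-im["cx"])/im["fx"],(uv[:,1]-im["cy"])/im["fy"],np.ones(len(uv))]@R
    c=-R.T@t
    return c+d*((z-c[2])/d[:,2])[:,None]
def save(im,n): cv2.imwrite("pics/"+n,im["color"][:,:,::-1])
E
python3 - <<'E'
from h import *
o=arm.observe();print({k:np.round(v,3) for k,v in o.items()}, arm.nose_length)
for n in("top","scene"):
    im=arm.get_image(n);save(im,n+"0.png")
    R=cv2.Rodrigues(np.array(im["rvec"],float))[0];print(n,-R.T@np.array(im["tvec"]).ravel(),im["fx"])
E
```

```text
pics
{'clock': np.float64(0.0), 'joints': array([ 1.067,  0.435,  0.025,  1.574, -0.012,  1.134, -0.075]), 'dq': array([-0.001,  0.   , -0.001, -0.001,  0.001, -0.002, -0.   ]), 'joint_efforts': array([-0.0000e+00, -6.6785e+01,  9.8400e-01, -3.1447e+01, -6.1000e-02,
        4.3000e-02,  0.0000e+00]), 'position': array([ 0.244, -0.575,  0.21 ]), 'ee_rot': array([-3.077e+00, -6.250e-01,  1.000e-03]), 'force': array([-0.252, -0.076, -0.117]), 'ft_torque': array([ 0.018,  0.068, -0.001]), 'gripper_force': np.float64(0.0), 'width': np.float64(0.997)} 0.011
top [0.52145194 0.02105051 0.79320943] 482.4343000130619
scene [1.09676773 0.13837732 0.86815957] 502.82334660299114
```

View pics/top0.png

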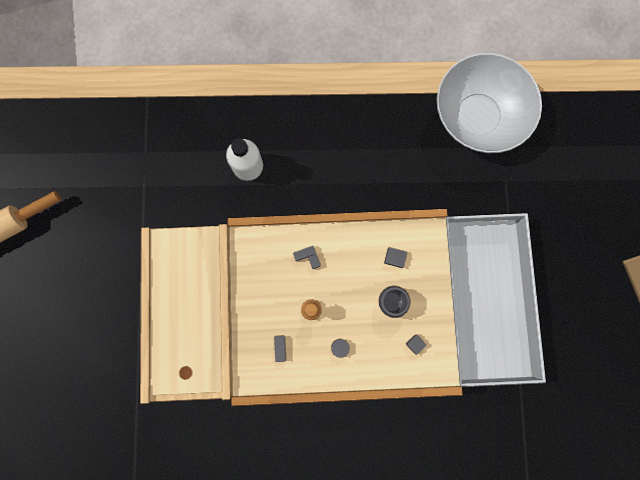

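View pics/scene0.png

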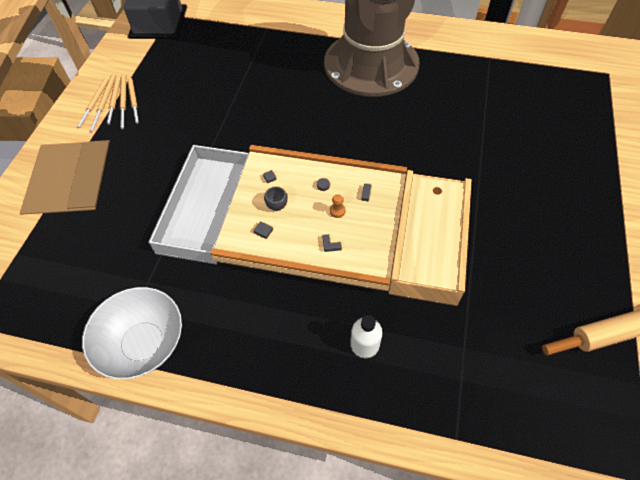

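The top view shows the tray on the right (−y) and the tool case on the left. The offcuts are the corner (307,257), tile (396,257), strip (280,348), plug (340,348) and chip (416,344). The stamp is at (311,310), the pot at (395,302) and the bottle at (245,160). Next I'll measure them.

```bash
cat >> h.py <<'E'
def pieces(im):
    c=im["color"].astype(int);m=((c.max(2)<110)&(c.max(2)-c.min(2)<30)).astype(np.uint8)
    out=[]
    cs,_=cv2.findContours(m,cv2.RETR_EXTERNAL,cv2.CHAIN_APPROX_NONE)
    for k in cs:
        a=cv2.contourArea(k)
        if 60<a<1500:
            p=ray(im,k[:,0,:],.062)[:,:2]
            M=cv2.moments(k);q=ray(im,[[M['m10']/M['m00'],M['m01']/M['m00']]],.062)[0,:2]
            out.append((a,q,p.min(0),p.max(0)))
    return out
E
python3 - <<'E'
from h import *
np.set_printoptions(precision=3,suppress=True)
im=arm.get_image("top")
for r in pieces(im): print(*r)
print("board TL,TR,BR,BL",ray(im,[[228,220],[447,211],[461,395],[232,404]],.06)[:,:2])
print("edge at strip inner ends",ray(im,[[447,217],[460,387]],.05)[:,:2], "tray outer R",ray(im,[[528,214],[545,382]],.044)[:,:2])
print("stamp foot/pot top", ray(im,[[311,309]],.085)[0], ray(im,[[395,301]],.086)[0])
s=arm.get_image("scene")
print("stamp foot scene",ray(s,[[338,213]],.053)[0])
o=arm.observe();R=cv2.Rodrigues(o["ee_rot"])[0];print(R,o["position"])
E
```

```text
board TL,TR,BR,BL [[ 0.66   0.147]
 [ 0.669 -0.192]
 [ 0.393 -0.198]
 [ 0.386  0.139]]
edge at strip inner ends [[ 0.661 -0.194]
 [ 0.402 -0.2  ]] tray outer R [[ 0.665 -0.325]
 [ 0.407 -0.33 ]]
stamp foot/pot top [0.521 0.021 0.085] [ 0.531 -0.101  0.086]
stamp foot scene [0.526 0.024 0.053]
[[ 0.921  0.39  -0.   ]
 [ 0.39  -0.921  0.001]
 [-0.    -0.001 -1.   ]] [ 0.244 -0.575  0.21 ]
```

```bash
cat >> h.py <<'E'
C=np.array([.527,-.026]);YW=.023
A=np.array([[np.cos(YW),np.sin(YW)],[-np.sin(YW),np.cos(YW)]])
def bf(p): return (np.asarray(p)[...,:2]-C)@A.T   # world->board
def wf(b): return np.asarray(b)@A+C
def pieces(im,z=.062):
    c=im["color"].astype(int);m=((c.max(2)<115)&(c.max(2)-c.min(2)<30)).astype(np.uint8)
    n,L,S,ce=cv2.connectedComponentsWithStats(m,connectivity=4)
    for i in range(1,n):
        if 60<S[i,4]<1500:
            v,u=np.nonzero(L==i);p=bf(ray(im,np.c_[u,v],z))
            if abs(p[:,0].mean())<.16 and abs(p[:,1].mean())<.33:
                print(S[i,4],"px",ce[i].round(),"board c",(p.mean(0)*1e3).round(),"min",(p.min(0)*1e3).round(),"max",(p.max(0)*1e3).round())
E
python3 - <<'E'
from h import *
np.set_printoptions(precision=3,suppress=True)
im=arm.get_image("top"); pieces(im)
print("edges",bf(ray(im,[[228,220],[447,211],[461,395],[232,404]],.06)))
print("stamp, pot",bf(ray(im,[[311,309]],.085)),bf(ray(im,[[395,301]],.086)))
E
```

```text
216 px [488. 219.] board c [ 122. -230.] min [ 116. -285.] max [ 125. -170.]
295 px [308. 256.] board c [75. 49.] min [57. 32.] max [91. 70.]
321 px [395. 257.] board c [ 68. -84.] min [  53. -101.] max [ 83. -67.]
772 px [394. 301.] board c [  2. -78.] min [ -21. -101.] max [ 25. -55.]
221 px [416. 344.] board c [ -62. -106.] min [ -75. -120.] max [-49. -92.]
257 px [280. 348.] board c [-60.  96.] min [-79.  88.] max [-42. 103.]
245 px [340. 348.] board c [-63.   6.] min [-75.  -6.] max [-50.  20.]
219 px [500. 380.] board c [-119. -227.] min [-121. -288.] max [-116. -171.]
edges [[ 0.136  0.17 ]
 [ 0.138 -0.169]
 [-0.138 -0.168]
 [-0.138  0.168]]
stamp, pot [[-0.004  0.047]] [[ 0.002 -0.075]]
```

```bash
cat >> h.py <<'E'
def where():
    o=arm.observe();R=cv2.Rodrigues(np.array(o["ee_rot"],float))[0]
    print("t",o["clock"],"board mm",(bf(o["position"])*1e3).round(1),"z",round(o["position"][2],4),"yaw err",round(np.arctan2(R[1,0],R[0,0])-YW-np.pi/2,3),"tilt",R[:,2].round(3),"w",o["width"],"F",np.round(o["force"],1))
def to(bx,by,z):
    o=arm.observe();R=cv2.Rodrigues(np.array(o["ee_rot"],float))[0]
    print("shift",R.T@(np.r_[wf([bx/1e3,by/1e3]),z]-o["position"]))
E
python3 -c "
from h import *
where();to(-64,-66,.125)"
```

```text
t 0.25 board mm [-295.9 -542.7] z 0.2104 yaw err -1.193 tilt [-0.     0.001 -1.   ] w 1.0043770711292115 F [-0.3 -0.2 -0.1]
shift [ 0.3912801  -0.35751315  0.08557017]
```

jog_arm:
  moves:
    - [0.04, -0.036, 0, -0.17]
    - [0.08, -0.072, 0, -0.34]
    - [0.12, -0.108, 0, -0.51]
    - [0.16, -0.144, 0, -0.68]
    - [0.2, -0.18, 0, -0.85]
    - [0.24, -0.216, 0.01, -1.02]
    - [0.28, -0.252, 0.02, -1.193]
    - [0.32, -0.288, 0.04, -1.193]
    - [0.36, -0.324, 0.06, -1.193]
    - [0.391, -0.3575, 0.0855, -1.193]
    - [0.391, -0.3575, 0.0855, -1.193]
    - [0.391, -0.3575, 0.0855, -1.193]
  hand: 0.01
  newtons: 20

```text
clock: 1.75
position: [0.4642, -0.0942, 0.1252]
ee_rot: [-2.196, -2.247, 0.001]
force: [0.2, 0.4, 0.3]
width: 0.112
gripper_force: 0.0
```

```bash
python3 -c "
from h import *
where();to(-64,-66,.065)"
```

```text
t 1.75 board mm [-64.3 -66.8] z 0.1252 yaw err 0.0 tilt [-0.001 -0.    -1.   ] w 0.1123672738966608 F [0.2 0.4 0.3]
shift [0.00080125 0.00037516 0.06022261]
```

jog_arm:
  moves:
    - [0, 0.0015, 0.03, 0]
    - [0, 0.0015, 0.055, 0]
    - [0, 0.0015, 0.06, 0]
    - [-0.01, 0.0015, 0.06, 0]
    - [-0.022, 0.0015, 0.06, 0]
    - [-0.034, 0.0015, 0.06, 0]
    - [-0.046, 0.0015, 0.06, 0]
    - [-0.058, 0.0015, 0.06, 0]
    - [-0.07, 0.0015, 0.06, 0]
    - [-0.082, 0.0015, 0.06, 0]
    - [-0.094, 0.0015, 0.06, 0]
    - [-0.106, 0.0015, 0.06, 0]
    - [-0.118, 0.0015, 0.06, 0]
    - [-0.122, 0.0015, 0.06, 0]
    - [-0.122, 0.0015, 0.03, 0]
    - [-0.1, 0, 0.0, 0]
    - [-0.05, 0, 0.0, 0]
    - [0.01, 0, 0, 0]
    - [0.07, 0, 0.0, 0]
    - [0.114, 0, 0.0, 0]

```text
clock: 4.25
position: [0.4614, 0.0231, 0.1255]
ee_rot: [2.193, 2.249, 0.001]
force: [0.5, -0.7, 0.0]
width: 0.11
gripper_force: 0.0
```

```bash
python3 -c "
from h import *
where();to(-63,47,.065);save(arm.get_image('scene'),'s1.png')"
```

```text
t 4.25 board mm [-64.4  50.6] z 0.1255 yaw err 0.002 tilt [ 0.001  0.001 -1.   ] w 0.10966587743519345 F [ 0.5 -0.7  0. ]
shift [-0.00362298  0.00140758  0.06051419]
```

View pics/s1.png

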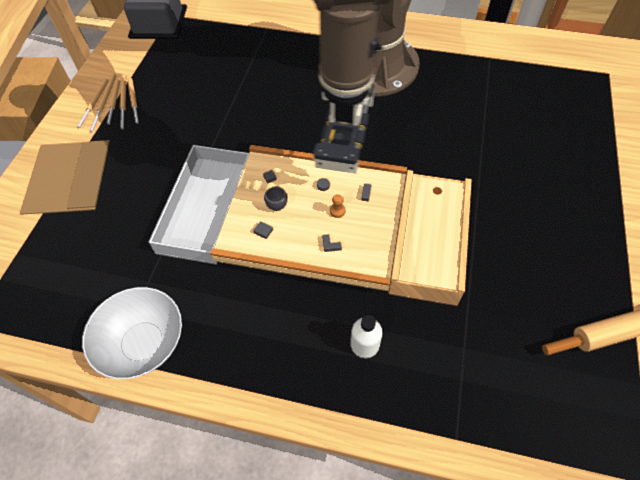

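The chip still seems to be at (270,176). I'll check its position, then descend behind the plug and see how low the tips sit.

jog_arm:
  moves:
    - [-0.0035, 0.0015, 0.03, 0]
    - [-0.0035, 0.0015, 0.055, 0]
    - [-0.0035, 0.0015, 0.06, 0]
    - [-0.0035, 0.0015, 0.06, 0]
    - [-0.0035, 0.0015, 0.06, 0]

```text
clock: 4.92
position: [0.4641, 0.0168, 0.0661]
ee_rot: [2.195, 2.246, 0.002]
force: [0.4, 0.3, -0.5]
width: 0.105
gripper_force: 0.0
```

```bash
python3 -c "
from h import *
where();im=arm.get_image('scene');pieces(im)
cv2.imwrite('pics/s2.png',cv2.resize(im['color'][130:290,140:420,::-1],None,fx=2.8,fy=2.8))"
```

```text
t 4.925 board mm [-61.9  44.2] z 0.0661 yaw err -0.0 tilt [ 0.001  0.    -1.   ] w 0.10542388338937322 F [ 0.4  0.3 -0.5]
177 px [193. 160.] board c [ -71. -278.] min [-105. -288.] max [ -32. -262.]
107 px [269. 176.] board c [ -58. -105.] min [ -75. -120.] max [-42. -92.]
113 px [366. 192.] board c [-56.  97.] min [-77.  89.] max [-35. 104.]
427 px [275. 198.] board c [ -6. -79.] min [ -34. -103.] max [ 24. -56.]
186 px [263. 230.] board c [ 73. -84.] min [  56. -100.] max [ 89. -66.]
176 px [330. 244.] board c [80. 50.] min [61. 34.] max [95. 71.]
```

View pics/s2.png

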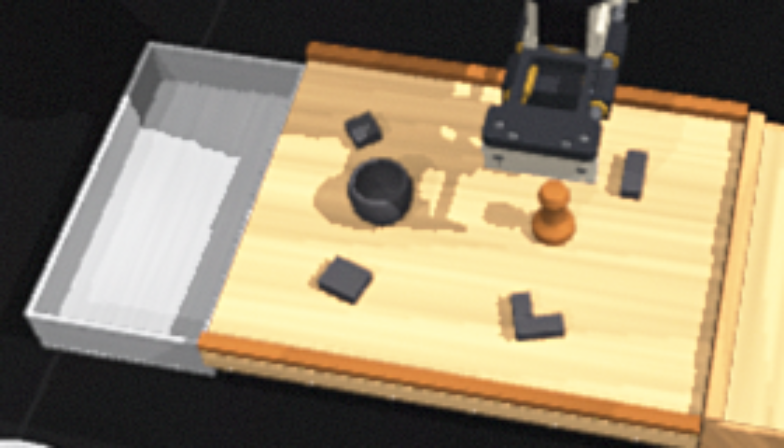

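Chip (365,130 in the crop) hasn't moved, and the gripper is down behind the plug at about (540,150). A cross-check from the top camera:

```bash
python3 -c "
from h import *
im=arm.get_image('top');pieces(im)
cv2.imwrite('pics/t2.png',cv2.resize(im['color'][200:420,200:560,::-1],None,fx=2.2,fy=2.2))
z=im['z_map'];print('board top z from depth', 0.7932-z[280,350], 0.7932-z[380,440],0.7932-z[344,416])
o=arm.observe();print(o['position'],o['joints'])
P=np.array(o['position'])+[0,0,-.011];print(cv2.projectPoints(P,np.array(im['rvec'],float),np.array(im['tvec'],float),np.array([[im['fx'],0,im['cx']],[0,im['fy'],im['cy']],[0,0,1]]),None)[0])"
```

```text
212 px [487. 219.] board c [ 122. -230.] min [ 116. -284.] max [ 125. -170.]
291 px [308. 256.] board c [75. 49.] min [57. 32.] max [91. 70.]
321 px [395. 257.] board c [ 68. -84.] min [  53. -101.] max [ 83. -67.]
776 px [394. 302.] board c [  2. -78.] min [ -21. -101.] max [ 25. -55.]
226 px [416. 344.] board c [ -62. -106.] min [ -77. -120.] max [-49. -92.]
636 px [520. 369.] board c [-104. -259.] min [-121. -290.] max [ -69. -171.]
board top z from depth 0.048915207 0.06704754 0.076626
[0.46397836 0.01670233 0.06603865] [ 0.2148901   0.41223913 -0.46563969  2.09070177  0.28459481  0.69703481
 -0.41424559]
[[[314.55039728 347.66570676]]]
```

View pics/t2.png

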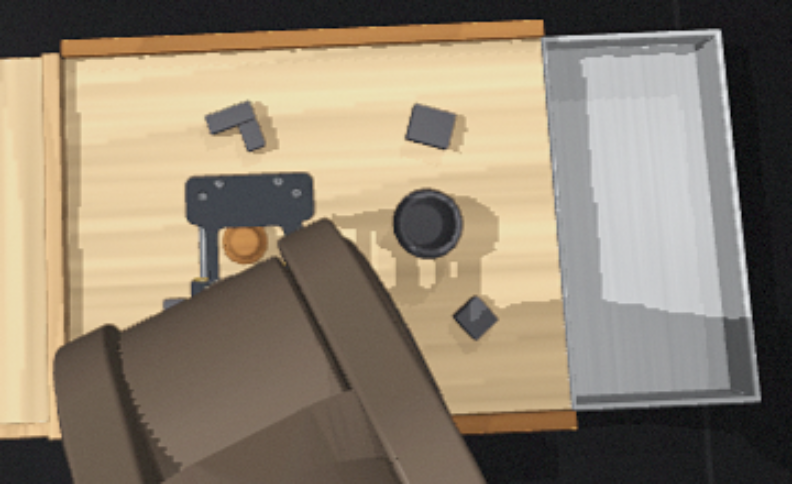

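```bash
python3 -c "
from h import *
im=arm.get_image('top');R=cv2.Rodrigues(np.array(im['rvec'],float))[0];t=np.array(im['tvec']).ravel()
for u,v in [(350,280),(440,350),(416,344),(308,252),(395,257),(300,288),(500,300),(312,310)]:
    d=im['z_map'][v,u];p=R.T@(d*np.array([(u-im['cx'])/im['fx'],(v-im['cy'])/im['fy'],1])-t);print(u,v,bf(p).round(3),p[2].round(4))
where()"
```

```text
350 280 [ 0.037 -0.014] 0.0491
440 350 [-0.073 -0.145] 0.049
416 344 [-0.062 -0.107] 0.0633
308 252 [0.082 0.049] 0.0601
395 257 [ 0.069 -0.084] 0.0613
300 288 [0.022 0.06 ] 0.1918
500 300 [-0.002 -0.261] 0.0026
312 310 [-0.006  0.046] 0.0973
t 5.075 board mm [-62.1  44.1] z 0.0659 yaw err -0.0 tilt [ 0.001 -0.    -1.   ] w 0.11351424519445891 F [0.5 0.7 0.3]
```

jog_arm:
  moves:
    - [-0.01, 0, 0.001, 0]
    - [-0.02, 0, 0.002, 0]
    - [-0.03, 0, 0.002, 0]
    - [-0.04, 0, 0.002, 0]
    - [-0.05, 0, 0.002, 0]
    - [-0.06, 0, 0.002, 0]
    - [-0.07, 0, 0.002, 0]
    - [-0.08, 0, 0.002, 0]

```text
clock: 6.08
position: [0.4652, -0.0639, 0.0632]
ee_rot: [2.196, 2.247, -0.0]
force: [0.1, -0.4, -0.2]
width: 0.107
gripper_force: 0.0
```

```bash
python3 -c "
from h import *
where();pieces(arm.get_image('top'));print();im=arm.get_image('scene');pieces(im)
cv2.imwrite('pics/s3.png',cv2.resize(im['color'][130:290,200:420,::-1],None,fx=3.6,fy=3.6))"
```

```text
t 6.075 board mm [-62.7 -36.5] z 0.0632 yaw err -0.0 tilt [-0. -0. -1.] w 0.10699103332127045 F [ 0.1 -0.4 -0.2]
210 px [487. 219.] board c [ 122. -230.] min [ 116. -284.] max [ 125. -170.]
294 px [308. 256.] board c [75. 49.] min [57. 32.] max [91. 70.]
321 px [395. 257.] board c [ 68. -84.] min [  53. -101.] max [ 83. -67.]
256 px [280. 348.] board c [-60.  96.] min [-79.  88.] max [-42. 103.]

215 px [192. 162.] board c [ -65. -278.] min [-105. -288.] max [ -21. -262.]
119 px [323. 184.] board c [-59.   7.] min [-73.  -5.] max [-44.  19.]
112 px [366. 192.] board c [-56.  97.] min [-77.  89.] max [-35. 104.]
413 px [275. 198.] board c [ -5. -79.] min [ -34. -103.] max [ 24. -56.]
187 px [263. 230.] board c [ 73. -84.] min [  56. -100.] max [ 89. -66.]
177 px [330. 244.] board c [80. 50.] min [61. 34.] max [95. 71.]
```

View pics/s3.png

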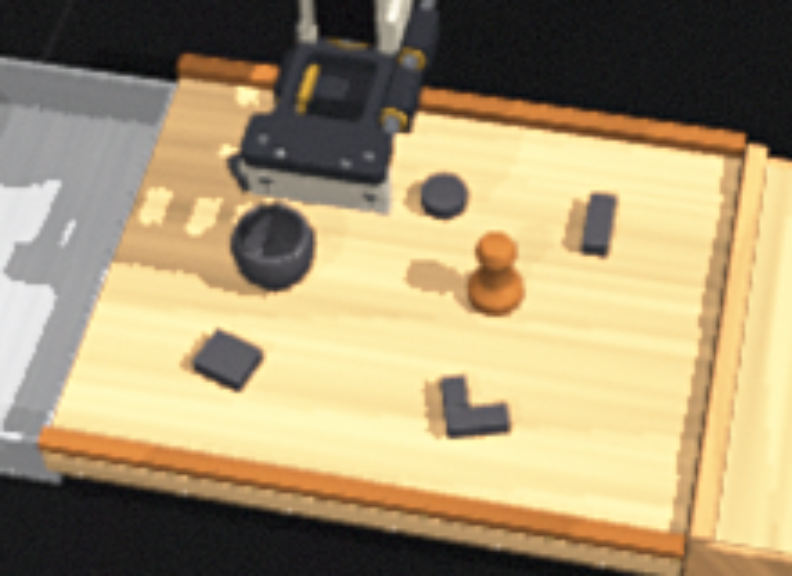

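The plug (445,195) stayed put although the gripper passed over it, so the fingertips must be off from where I think. I'll look at the gripper in the depth maps.

```bash
cat >> h.py <<'E'
def cloud(im):
    R=cv2.Rodrigues(np.array(im['rvec'],float))[0];t=np.array(im['tvec']).ravel()
    v,u=np.nonzero(im['z_map']>0);d=im['z_map'][v,u]
    p=(np.c_[(u-im['cx'])/im['fx'],(v-im['cy'])/im['fy'],np.ones(len(u))]*d[:,None]-t)@R
    return np.c_[bf(p),p[:,2]],u,v
E
python3 -c "
from h import *
where()
for n in('scene','top'):
    p,u,v=cloud(arm.get_image(n))
    k=(abs(p[:,0])<.13)&(abs(p[:,1])<.165)&(p[:,2]>.10)&(p[:,2]<.26)
    q=p[k]
    for a in np.arange(.06,.26,.015):
        s=p[(abs(p[:,0])<.13)&(abs(p[:,1]+.037)<.09)&(p[:,2]>=a)&(p[:,2]<a+.015)]
        if len(s): print(n,a.round(3),len(s),'x',s[:,0].min().round(3),s[:,0].max().round(3),'y',s[:,1].min().round(3),s[:,1].max().round(3))
"
```

```text
t 6.175 board mm [-62.7 -37.2] z 0.0632 yaw err -0.002 tilt [-0.    -0.001 -1.   ] w 0.10688810704076218 F [-0.2 -0.  -0.2]
scene 0.06 703 x -0.13 0.13 y -0.125 0.053
scene 0.075 265 x -0.019 0.027 y -0.098 0.053
scene 0.09 78 x -0.014 0.02 y -0.086 0.053
scene 0.135 63 x -0.035 0.026 y -0.073 -0.001
scene 0.15 396 x -0.129 0.027 y -0.074 0.0
scene 0.165 578 x -0.13 0.033 y -0.074 0.0
scene 0.18 1099 x -0.13 0.034 y -0.074 -0.0
scene 0.195 185 x -0.078 -0.044 y -0.061 -0.011
scene 0.21 162 x -0.07 -0.042 y -0.059 -0.011
scene 0.225 50 x -0.103 -0.044 y -0.072 0.0
scene 0.24 291 x -0.112 -0.024 y -0.073 0.001
scene 0.255 135 x -0.064 -0.024 y -0.064 0.001
top 0.06 899 x -0.13 0.13 y -0.126 0.053
top 0.075 182 x -0.019 0.012 y -0.1 0.042
top 0.09 158 x -0.016 0.006 y 0.037 0.053
top 0.135 2 x 0.023 0.024 y -0.001 -0.0
top 0.15 189 x -0.13 0.023 y -0.068 -0.0
top 0.165 160 x -0.128 0.031 y -0.056 -0.0
top 0.18 1711 x -0.13 0.033 y -0.074 -0.0
top 0.225 2 x -0.106 -0.105 y -0.0 -0.0
top 0.24 1 x -0.108 -0.108 y -0.001 -0.001
```

Going by the depth maps, the gripper's body is about 25–28 mm higher than the reported pose implies, so the tips pass over the clay. I'll feel for the board here, on a bare patch.

jog_arm:
  moves:
    - [0, 0, 0.006, 0]
    - [0, 0, 0.012, 0]
    - [0, 0, 0.018, 0]
    - [0, 0, 0.018, 0]

```text
clock: 6.82
position: [0.4647, -0.0631, 0.0446]
ee_rot: [-2.195, -2.246, 0.001]
force: [0.4, -0.4, -0.0]
width: 0.108
gripper_force: 0.0
```

```bash
python3 -c "
from h import *
where();im=arm.get_image('scene');p,u,v=cloud(im)
k=(p[:,0]>-.06)&(p[:,0]<.04)&(p[:,1]>-.05)&(p[:,1]<.003)&(p[:,2]>.056)&(p[:,2]<.2)
print(p[k,2].min(),np.histogram(p[k,2],bins=np.arange(.055,.2,.01)))
"
```

```text
t 6.825 board mm [-63.1 -35.7] z 0.0446 yaw err 0.0 tilt [-0.001  0.    -1.   ] w 0.10819228847020505 F [ 0.4 -0.4 -0. ]
0.05629725078186508 (array([ 17,   1,   0,   0,   0,   0,   0,  87, 156, 302, 143, 626,  88,
        96]), array([0.055, 0.065, 0.075, 0.085, 0.095, 0.105, 0.115, 0.125, 0.135,
       0.145, 0.155, 0.165, 0.175, 0.185, 0.195]))
```

jog_arm:
  moves:
    - [0, 0, 0.002, 0]
    - [0, 0, 0.003, 0]
    - [0, 0, 0.003, 0]

```text
clock: 7.25
position: [0.4652, -0.0633, 0.0422]
ee_rot: [2.196, 2.247, -0.0]
force: [0.2, -0.0, -0.7]
width: 0.108
gripper_force: 0.0
```

jog_arm:
  moves:
    - [0, 0, 0.001, 0]
    - [0, 0, 0.001, 0]

```text
clock: 7.5
position: [0.4652, -0.0633, 0.0412]
ee_rot: [2.196, 2.247, -0.0]
force: [-0.8, 1.2, 0.0]
width: 0.107
gripper_force: 0.0
```

jog_arm:
  moves:
    - [0, 0, 0.001, 0]
    - [0, 0, 0.001, 0]

```text
clock: 7.75
position: [0.4651, -0.0633, 0.0402]
ee_rot: [-2.196, -2.247, 0.0]
force: [-0.6, -0.9, -0.1]
width: 0.109
gripper_force: 0.0
```

jog_arm:
  moves:
    - [0, 0, 0.001, 0]
    - [0, 0, 0.001, 0]

```text
clock: 8.0
position: [0.4652, -0.0633, 0.0392]
ee_rot: [-2.196, -2.247, 0.0]
force: [0.2, -0.5, 0.1]
width: 0.11
gripper_force: 0.0
```

jog_arm:
  moves:
    - [0, 0, 0.001, 0]
    - [0, 0, 0.001, 0]

```text
clock: 8.25
position: [0.4652, -0.0633, 0.0381]
ee_rot: [-2.196, -2.247, 0.0]
force: [-0.7, -0.0, -0.6]
width: 0.11
gripper_force: 0.0
```

jog_arm:
  moves:
    - [0, 0, 0.001, 0]
    - [0, 0, 0.001, 0]

```text
clock: 8.5
position: [0.4651, -0.0633, 0.0371]
ee_rot: [-2.196, -2.247, 0.0]
force: [-0.0, 0.2, 0.5]
width: 0.108
gripper_force: 0.0
```

```bash
python3 -c "
from h import *
where();im=arm.get_image('scene');p,u,v=cloud(im)
k=(p[:,0]>-.06)&(p[:,0]<.04)&(p[:,1]>-.05)&(p[:,1]<-.012)&(p[:,2]>.053)&(p[:,2]<.12)
print((p[k]*1e3).round(),np.c_[u,v][k])
cv2.imwrite('pics/s4.png',cv2.resize(im['color'][140:220,240:350,::-1],None,fx=7,fy=7))
"
```

```text
t 8.5 board mm [-62.7 -35.8] z 0.0371 yaw err -0.0 tilt [-0. -0. -1.] w 0.10828093668669474 F [-0.   0.2  0.5]
[[-49. -13.  53.]
 [ 24. -37. 120.]
 [ 23. -33. 120.]
 [-25. -31.  53.]
 [ 23. -14. 119.]
 [-18. -35.  54.]
 [-20. -30.  53.]
 [-20. -25.  54.]
 [ -8. -46.  54.]
 [  1. -47.  55.]
 [  3. -22.  54.]
 [  3. -14.  53.]
 [ 12. -47.  54.]
 [  5. -14.  53.]
 [ 10. -23.  54.]
 [ 20. -26.  53.]
 [ 20. -22.  54.]
 [ 29. -45.  54.]
 [ 26. -25.  55.]
 [ 34. -33.  53.]
 [ 31. -18.  54.]
 [ 36. -33.  53.]] [[312 189]
 [290 195]
 [292 195]
 [301 197]
 [302 197]
 [298 199]
 [301 199]
 [303 199]
 [292 202]
 [290 205]
 [302 208]
 [306 209]
 [289 210]
 [306 210]
 [301 211]
 [298 215]
 [300 215]
 [288 217]
 [298 217]
 [293 220]
 [301 220]
 [293 221]]
```

View pics/s4.png

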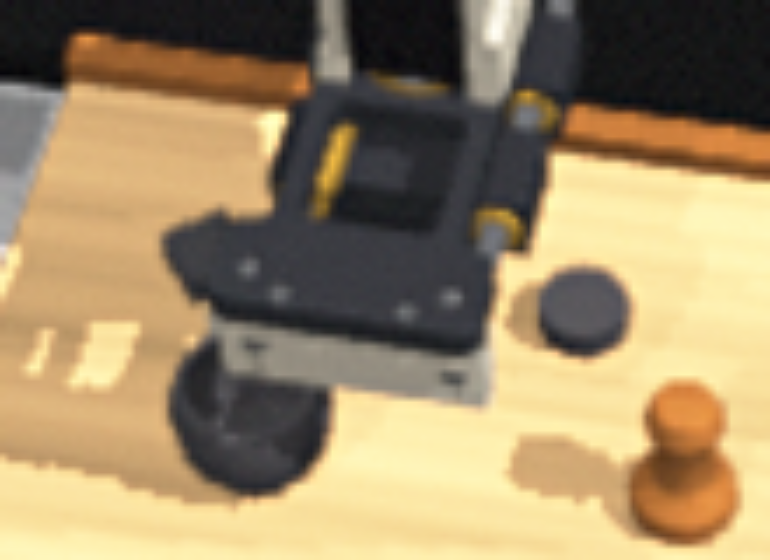

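No contact yet. The gripper's centre does match in x and y: its body spans x up to 33 mm and y −74 to 0 mm. I'll go 1 mm at a time.

jog_arm:
  moves:
    - [0, 0, 0.001, 0]
    - [0, 0, 0.001, 0]

```text
clock: 8.8
position: [0.4651, -0.0632, 0.0361]
ee_rot: [-2.196, -2.247, 0.0]
force: [0.5, -0.2, 1.3]
width: 0.106
gripper_force: 0.0
```

jog_arm:
  moves:
    - [0, 0, 0.001, 0]
    - [0, 0, 0.001, 0]

```text
clock: 9.05
position: [0.4651, -0.0633, 0.0352]
ee_rot: [-2.196, -2.247, 0.0]
force: [0.1, 0.2, 0.4]
width: 0.107
gripper_force: 0.0
```

jog_arm:
  moves:
    - [0, 0, 0.001, 0]
    - [0, 0, 0.001, 0]

```text
clock: 9.3
position: [0.4652, -0.0633, 0.0343]
ee_rot: [2.196, 2.247, -0.0]
force: [-0.2, 0.6, 2.8]
width: 0.109
gripper_force: 1.6
```

Contact is at a reported z of about 0.0345, so readings are about 26.5 mm low and I'll sweep at z ≈ 0.0385. Chip first.

jog_arm:
  moves:
    - [0, 0, -0.004, 0]
    - [-0.012, 0, -0.0045, 0]
    - [-0.024, 0, -0.0045, 0]
    - [-0.036, 0, -0.0045, 0]
    - [-0.047, 0, -0.0045, 0]
    - [-0.058, 0, -0.0045, 0]
    - [-0.069, 0, -0.0045, 0]
    - [-0.08, 0, -0.0045, 0]
    - [-0.091, 0, -0.0045, 0]
    - [-0.102, 0, -0.0045, 0]
    - [-0.114, 0, -0.0045, 0]
    - [-0.126, 0, -0.0045, 0]
    - [-0.138, 0, -0.0045, 0]
    - [-0.15, 0, -0.0045, 0]
    - [-0.15, 0, -0.035, 0]
    - [-0.11, 0, -0.045, 0]
    - [-0.06, 0, -0.045, 0]
    - [-0.01, 0, -0.045, 0]
    - [0.04, 0, -0.045, 0]
    - [0.082, 0, -0.045, 0]

```text
clock: 11.8
position: [0.4634, 0.0204, 0.0794]
ee_rot: [2.195, 2.248, 0.001]
force: [0.4, -0.6, -0.2]
width: 0.107
gripper_force: 0.0
```

```bash
python3 -c "
from h import *
where();to(-63,46,.0385);pieces(arm.get_image('top'));print();pieces(arm.get_image('scene'))
"
```

```text
t 11.8 board mm [-62.5  47.9] z 0.0794 yaw err 0.001 tilt [ 0.001  0.    -1.   ] w 0.106634707816409 F [ 0.4 -0.6 -0.2]
shift [-0.00186587 -0.00050562  0.04093067]
213 px [487. 219.] board c [ 122. -230.] min [ 116. -284.] max [ 125. -170.]
291 px [308. 256.] board c [75. 49.] min [57. 32.] max [91. 70.]
321 px [395. 257.] board c [ 68. -84.] min [  53. -101.] max [ 83. -67.]
781 px [394. 301.] board c [  2. -78.] min [ -21. -101.] max [ 25. -55.]
217 px [471. 339.] board c [ -58. -189.] min [ -70. -203.] max [ -45. -176.]
622 px [520. 369.] board c [-105. -258.] min [-121. -290.] max [ -70. -171.]

165 px [193. 159.] board c [ -72. -278.] min [-105. -288.] max [ -37. -262.]
114 px [228. 184.] board c [ -22. -184.] min [ -37. -198.] max [  -6. -171.]
113 px [366. 192.] board c [-56.  97.] min [-77.  89.] max [-35. 104.]
426 px [275. 198.] board c [ -6. -79.] min [ -34. -103.] max [ 24. -55.]
188 px [263. 230.] board c [ 73. -84.] min [  56. -100.] max [ 89. -66.]
176 px [330. 244.] board c [80. 50.] min [61. 34.] max [95. 71.]
```

Chip is in the tray. Plug next.

jog_arm:
  moves:
    - [-0.001, -0.0005, 0.025, 0]
    - [-0.001, -0.0005, 0.0405, 0]
    - [-0.001, -0.0005, 0.041, 0]
    - [-0.012, -0.0005, 0.041, 0]
    - [-0.024, -0.0005, 0.041, 0]
    - [-0.037, -0.0005, 0.041, 0]
    - [-0.05, -0.0005, 0.041, 0]
    - [-0.064, -0.0005, 0.041, 0]
    - [-0.078, -0.0005, 0.041, 0]
    - [-0.092, -0.0005, 0.041, 0]
    - [-0.106, -0.0005, 0.041, 0]
    - [-0.12, -0.0005, 0.041, 0]
    - [-0.134, -0.0005, 0.041, 0]
    - [-0.148, -0.0005, 0.041, 0]
    - [-0.162, -0.0005, 0.041, 0]
    - [-0.176, -0.0005, 0.041, 0]
    - [-0.19, -0.0005, 0.041, 0]
    - [-0.204, -0.0005, 0.041, 0]
    - [-0.218, -0.0005, 0.041, 0]
    - [-0.233, -0.0005, 0.041, 0]

```text
clock: 14.4
position: [0.4682, -0.2152, 0.0382]
ee_rot: [2.196, 2.247, -0.0]
force: [0.9, -0.1, -0.4]
width: 0.107
gripper_force: 0.0
```

```bash
python3 -c "
from h import *
where();to(-61,134,.0385);pieces(arm.get_image('top'));print();pieces(arm.get_image('scene'))
"
```

```text
t 14.4 board mm [ -63.2 -187.8] z 0.0382 yaw err 0.0 tilt [-0. -0. -1.] w 0.10717481658661542 F [ 0.9 -0.1 -0.4]
shift [ 3.21754629e-01  2.17770513e-03 -2.83195984e-04]
218 px [488. 219.] board c [ 122. -230.] min [ 116. -285.] max [ 125. -170.]
296 px [308. 256.] board c [75. 49.] min [57. 32.] max [91. 70.]
322 px [395. 257.] board c [ 68. -84.] min [  53. -101.] max [ 83. -67.]
774 px [394. 301.] board c [  2. -78.] min [ -21. -101.] max [ 25. -55.]
257 px [280. 348.] board c [-60.  96.] min [-79.  88.] max [-42. 103.]

101 px [232. 183.] board c [ -26. -177.] min [ -53. -197.] max [  -6. -167.]
112 px [366. 192.] board c [-56.  97.] min [-77.  89.] max [-35. 104.]
409 px [275. 198.] board c [ -6. -79.] min [ -34. -103.] max [ 24. -56.]
188 px [263. 230.] board c [ 73. -84.] min [  56. -100.] max [ 89. -66.]
177 px [330. 244.] board c [80. 50.] min [61. 34.] max [95. 71.]
```

jog_arm:
  moves:
    - [0, 0, -0.035, 0]
    - [0.03, 0, -0.045, 0]
    - [0.08, 0.001, -0.045, 0]
    - [0.13, 0.002, -0.045, 0]
    - [0.18, 0.002, -0.045, 0]
    - [0.23, 0.002, -0.045, 0]
    - [0.28, 0.002, -0.045, 0]
    - [0.321, 0.002, -0.045, 0]
    - [0.321, 0.002, -0.045, 0]
    - [0.321, 0.002, -0.02, 0]
    - [0.321, 0.002, -0.0005, 0]
    - [0.321, 0.002, 0, 0]
    - [0.31, 0.002, 0, 0]
    - [0.3, 0.002, 0, 0]
    - [0.288, 0.002, 0, 0]
    - [0.274, 0.002, 0, 0]
    - [0.26, 0.002, 0, 0]
    - [0.246, 0.002, 0, 0]
    - [0.232, 0.002, 0, 0]
    - [0.218, 0.002, 0, 0]

```text
clock: 17.0
position: [0.4651, 0.0027, 0.0382]
ee_rot: [-2.196, -2.247, 0.0]
force: [1.2, -0.6, -0.3]
width: 0.112
gripper_force: 0.1
```

jog_arm:
  moves:
    - [-0.014, 0, 0, 0]
    - [-0.028, 0, 0, 0]
    - [-0.042, 0, 0, 0]
    - [-0.056, 0, 0, 0]
    - [-0.07, 0, 0, 0]
    - [-0.084, 0, 0, 0]
    - [-0.098, 0, 0, 0]
    - [-0.112, 0, 0, 0]
    - [-0.126, 0, 0, 0]
    - [-0.14, 0, 0, 0]
    - [-0.154, 0, 0, 0]
    - [-0.168, 0, 0, 0]
    - [-0.182, 0, 0, 0]
    - [-0.196, 0, 0, 0]
    - [-0.208, 0, 0, 0]
    - [-0.218, 0, 0, 0]

```text
clock: 19.0
position: [0.47, -0.2151, 0.0382]
ee_rot: [-2.196, -2.246, 0.0]
force: [-0.3, 0.1, -1.2]
width: 0.112
gripper_force: 0.0
```

```bash
python3 -c "
from h import *
where();to(68,-45,.0385);pieces(arm.get_image('top'));print();pieces(arm.get_image('scene'))
"
```

```text
t 19.0 board mm [ -61.3 -187.7] z 0.0382 yaw err -0.0 tilt [-0. -0. -1.] w 0.1124124023935573 F [-0.3  0.1 -1.2]
shift [ 0.14274889  0.1292434  -0.00037616]
214 px [487. 219.] board c [ 122. -230.] min [ 116. -284.] max [ 125. -170.]
295 px [308. 256.] board c [75. 49.] min [57. 32.] max [91. 70.]
321 px [395. 257.] board c [ 68. -84.] min [  53. -101.] max [ 83. -67.]
774 px [394. 301.] board c [  2. -78.] min [ -21. -101.] max [ 25. -55.]

95 px [233. 182.] board c [ -30. -175.] min [ -62. -194.] max [  -7. -168.]
412 px [275. 198.] board c [ -5. -79.] min [ -34. -103.] max [ 24. -56.]
187 px [263. 230.] board c [ 73. -83.] min [  56. -100.] max [ 89. -66.]
177 px [330. 244.] board c [80. 50.] min [61. 34.] max [95. 71.]
```

jog_arm:
  moves:
    - [0, 0, -0.03, 0]
    - [0, 0.03, -0.05, 0]
    - [0, 0.075, -0.05, 0]
    - [0.03, 0.12, -0.05, 0]
    - [0.08, 0.129, -0.05, 0]
    - [0.13, 0.129, -0.05, 0]
    - [0.145, 0.129, -0.05, 0]
    - [0.145, 0.129, -0.025, 0]
    - [0.145, 0.129, -0.001, 0]
    - [0.145, 0.129, 0, 0]
    - [0.135, 0.129, 0, 0]
    - [0.122, 0.129, 0, 0]
    - [0.109, 0.129, 0, 0]
    - [0.096, 0.129, 0, 0]
    - [0.082, 0.129, 0, 0]
    - [0.068, 0.129, 0, 0]
    - [0.054, 0.129, 0, 0]
    - [0.04, 0.129, 0, 0]
    - [0.026, 0.129, 0, 0]
    - [0.012, 0.129, 0, 0]

```text
clock: 21.6
position: [0.5988, -0.2002, 0.0382]
ee_rot: [2.196, 2.247, -0.0]
force: [1.0, 0.4, 0.1]
width: 0.113
gripper_force: 0.0
```

jog_arm:
  moves:
    - [-0.012, 0, 0, 0]
    - [-0.012, 0, -0.03, 0]
    - [0.0, 0, -0.05, 0]
    - [0.05, 0.001, -0.05, 0]
    - [0.1, 0.002, -0.05, 0]
    - [0.15, 0.003, -0.05, 0]
    - [0.2, 0.004, -0.05, 0]
    - [0.25, 0.005, -0.05, 0]
    - [0.276, 0.005, -0.05, 0]
    - [0.276, 0.005, -0.05, 0]

```text
clock: 22.85
position: [0.5969, 0.0812, 0.0889]
ee_rot: [-2.189, -2.252, -0.003]
force: [-0.2, -0.4, -0.4]
width: 0.11
gripper_force: 0.0
```

```bash
python3 -c "
from h import *
where();to(74,100,.0385);pieces(arm.get_image('top'));print();pieces(arm.get_image('scene'))
"
```

```text
t 22.85 board mm [ 72.4 105.6] z 0.0889 yaw err 0.006 tilt [ 0.001  0.002 -1.   ] w 0.10955333177686256 F [-0.2 -0.4 -0.4]
shift [-0.0056949   0.00156622  0.05037285]
152 px [463. 256.] board c [  67. -187.] min [  56. -207.] max [  81. -178.]
814 px [529. 300.] board c [  -4. -282.] min [ -72. -290.] max [  66. -274.]
280 px [193. 339.] board c [-42. 225.] min [-109.  201.] max [ 21. 245.]
109 px [467. 339.] board c [ -58. -184.] min [ -77. -197.] max [ -40. -176.]
156 px [465. 373.] board c [-106. -176.] min [-120. -187.] max [ -91. -170.]

402 px [176. 195.] board c [  25. -278.] min [ -51. -287.] max [  85. -269.]
152 px [228. 182.] board c [ -27. -186.] min [ -49. -202.] max [  -7. -169.]
421 px [275. 198.] board c [ -5. -78.] min [ -34. -103.] max [ 24. -56.]
76 px [382. 197.] board c [-49. 130.] min [-67. 125.] max [-30. 135.]
200 px [206. 234.] board c [ 104. -187.] min [  89. -204.] max [ 119. -172.]
```

jog_arm:
  moves:
    - [-0.002, 0.0015, 0.025, 0]
    - [-0.002, 0.0015, 0.0495, 0]
    - [-0.002, 0.0015, 0.0505, 0]
    - [-0.014, 0.0015, 0.0505, 0]
    - [-0.026, 0.0015, 0.0505, 0]
    - [-0.038, 0.0015, 0.0505, 0]
    - [-0.052, 0.0015, 0.0505, 0]
    - [-0.066, 0.0015, 0.0505, 0]
    - [-0.08, 0.0015, 0.0505, 0]
    - [-0.094, 0.0015, 0.0505, 0]
    - [-0.108, 0.0015, 0.0505, 0]
    - [-0.122, 0.0015, 0.0505, 0]
    - [-0.136, 0.0015, 0.0505, 0]
    - [-0.15, 0.0015, 0.0505, 0]

```text
clock: 24.7
position: [0.6024, -0.0741, 0.0377]
ee_rot: [-2.196, -2.247, 0.0]
force: [0.2, 0.2, -0.5]
width: 0.11
gripper_force: 0.0
```

```bash
python3 -c "
from h import *
where();pieces(arm.get_image('scene'))
"
```

```text
t 24.7 board mm [ 74.3 -49.8] z 0.0377 yaw err -0.0 tilt [-0. -0. -1.] w 0.1099195177781448 F [ 0.2  0.2 -0.5]
110 px [301. 174.] board c [-77. -42.] min [-101.  -50.] max [-51. -34.]
153 px [228. 182.] board c [ -27. -186.] min [ -49. -202.] max [  -7. -169.]
286 px [170. 209.] board c [  62. -278.] min [  14. -287.] max [ 106. -269.]
121 px [295. 202.] board c [ -4. -38.] min [-22. -48.] max [ 15. -29.]
201 px [206. 234.] board c [ 104. -187.] min [  89. -204.] max [ 119. -172.]
```

jog_arm:
  moves:
    - [-0.014, 0, 0, 0]
    - [-0.028, 0, 0, 0]
    - [-0.042, 0, 0, 0]
    - [-0.056, 0, 0, 0]
    - [-0.07, 0, 0, 0]
    - [-0.084, 0, 0, 0]
    - [-0.098, 0, 0, 0]
    - [-0.11, 0, 0, 0]
    - [-0.122, 0, 0, 0]
    - [-0.134, 0, 0, 0]
    - [-0.14, 0, 0, 0]
    - [-0.14, 0, -0.03, 0]
    - [-0.12, 0, -0.07, 0]
    - [-0.07, 0, -0.11, 0]
    - [-0.02, 0, -0.11, 0]
    - [0.03, 0, -0.11, 0]
    - [0.08, 0, -0.11, 0]
    - [0.13, 0, -0.11, 0]
    - [0.17, 0, -0.11, 0]
    - [0.17, 0, -0.11, 0]

```text
clock: 27.25
position: [0.5978, 0.102, 0.1482]
ee_rot: [-2.187, -2.253, -0.003]
force: [-0.9, -0.5, 0.2]
width: 0.11
gripper_force: 0.0
```

```bash
python3 -c "
from h import *
where();im=arm.get_image('scene');s=arm.get_image('top')
a=cv2.resize(im['color'][130:290,140:300],None,fx=3,fy=3);b=cv2.resize(s['color'][200:400,370:560],(456,480))
cv2.imwrite('pics/f.png',cv2.resize(np.hstack([a,b]),(800,410))[:,:,::-1])
for n,i in(('scene',im),('top',s)):
    p,u,v=cloud(i);c=i['color'].reshape(480,640,3)[v,u].astype(int)
    k=(c.max(1)<85)&(abs(p[:,0])<.13)&(p[:,1]<-.16)&(p[:,1]>-.3)&(p[:,2]<.1)
    m=np.zeros((480,640),np.uint8);m[v[k],u[k]]=1
    N,L,S,_=cv2.connectedComponentsWithStats(m)
    for j in range(1,N):
        q=p[(L[v,u]==j)]
        if len(q)>30: print(n,len(q),(np.median(q,0)*1e3).round(),(q.min(0)*1e3).round(),(q.max(0)*1e3).round())
"
```

```text
t 27.25 board mm [ 73.7 126.4] z 0.1482 yaw err 0.007 tilt [ 0.     0.003 -1.   ] w 0.10988228657992201 F [-0.9 -0.5  0.2]
scene 32 [-102. -187.   28.] [-118. -191.   14.] [ -95. -182.   35.]
scene 57 [ -51. -199.   16.] [ -64. -219.    3.] [ -41. -189.   30.]
scene 139 [  69. -195.   16.] [  39. -222.    2.] [  88. -179.   39.]
top 153 [  62. -189.   16.] [  36. -222.    3.] [  85. -179.   39.]
top 70 [ -63. -195.   17.] [ -80. -207.    4.] [ -44. -190.   28.]
top 88 [-107. -185.   27.] [-123. -192.   19.] [ -97. -181.   33.]
```

View pics/f.png

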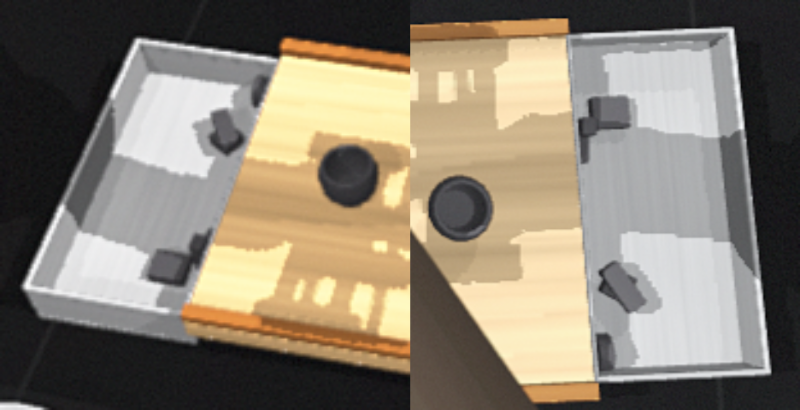

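All five pieces are in the tray. Tile and corner are at upper right (605,115), strip and chip at (620,285), and plug in the lower corner (603,350), with every top under 40 mm. The pot hasn't moved and the gripper is clear.

```bash
python3 -c "
from h import *
print(arm.sign_off())"
```

```text
the job is handed in; nothing more can be done
None
```

I swept all five offcuts into the tray and handed the job in at about 27 s of the 72 s allowed; no verdict came back. The last pictures show all five in the tray below its rim, the pot unmoved, and nothing touched the stamp or bottle, though I didn't re-measure those two at the end.

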